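Open a hub whose cap has an unknown thread hand

ROBOT

A 6-joint arm with a two-finger parallel gripper is mounted at the origin on the work surface. World frame = base frame: x ahead of the robot, y to its left, z up, the work surface at z = 0. Lengths are in mm, angles in rad, forces in N, time in s.
With the tool pointing down it reaches from about 350 to 775 mm from the base axis. Payload 7.3 kg.
Tool frame: the origin (TCP) lies midway between the tips of the shut fingers; the grasp point (between the pads) lies 19 mm behind it (bot.grip_depth is the distance from the TCP to the grasp point, in mm); z points along the fingers, x is the direction in which the jaws open and shut, and the axes are right-handed (so a half turn about z gives the same grasp; the last joint's range is limited). The gripper opens to 92 mm and grips with 3 to 60 N. Pads are 19 mm wide; open, the fingers measure 130 mm over their backs; the gripper's body (75 mm by 190 mm) begins 47 mm behind the grasp point.
Start: joints at [-1.327, 0.342, 1.524, -0, 1.275, -0.146], TCP at [199.525, -485.628, 226.741] pointing down, gripper open.
Joint ranges: [-2.53, 2.53], [-0.77, 2.02], [0.04, 2.7], [-1, 4.14], [0.28, 2.66], [-3.11, 3.11]. Speed limits (rad/s): [2.57, 2.57, 3.14, 3.14, 3.14, 3.14].

INTERFACE

Orientations are given as [roll, pitch, yaw] about the fixed x, y, z axes, in that order (R = Rz(yaw) Ry(pitch) Rx(roll)).
In Python, from plant import bot gives the robot as it stands. The module is installed in compiled form; this text tells all that it offers.
- The arm moves only by the shell command python3 -m inch 'ROWS'. ROWS is JSON, a list that holds one entry, the list of rows, each a list of 7 numbers: the shift along the tool's x, y, z each as a share of 0.2 m, from -1 to 1, then the turn, a rotation vector about the tool's x, y, z each as a share of 45 degrees, from -1 to 1, then the closure, from -1 (fully open) to 1 (shut), so that 0 is half open. A call has exactly 10 rows; each row is the pose to reach, as a shift and turn from the pose commanded when the call began, along the tool's axes at that moment; what a row does not reach only later rows make up. A row lasts 1/8 s, in which the tool goes at most 62.5 mm and 10.7 degrees, less where a joint would pass 70% of its speed; a pose out of reach is approached as far as the arm can. A call with a number of a shift or a turn outside -1 to 1 is refused whole. A call with a gripper value outside its range is refused whole. The fingers move at their own pace and stop on an object; the grip force is fixed at half the most. Time passes only in rows, so rows that repeat a pose let the fingers close, or fill a call up. It gives the time, the measured TCP pose, the force and the opening at its end, in the units of the state.
- bot.get_obs(): the state, without advancing time (a new reading comes with each control period).
- bot.capture(name): name is "scene" or "top"; returns the picture (480x640x3 uint8, red, green, blue); there is no depth.
- bot.camera_params(name): a dict with "fx", "fy", "cx", "cy" (pixels), "k1" (the pictures are not rectified: a ray, as slopes to the right and down, at radius r is drawn at 1 + k1 r^2 times it, then the intrinsics apply), "R" (3x3) and "t" (3): a world point X has camera coordinates R X + t. Camera axes: x right, y down, z forward; pixel columns grow to the right and rows downward; lengths in mm; the calibration is good to about 2 mm. A picture is of the moment at which its call begins. camera_params takes no time and is no camera call.
- bot.close_job(): hands the job in, once; it reports no verdict.
The state is a dict: "time": time; "joint_positions": joint angles; "dq": joint speeds; "tau": joint torques, N m; "tool_pos": TCP position; "tcp_rot": TCP orientation; "contact_force": force on the tool from outside, world axes, zero at the start; "moment": the same for the moment, N m; "grip_width": finger opening in mm.
Only numpy, scipy, OpenCV 4.12 (cv2) and the standard library are available. Lean on these libraries where they do the work, as an engineer would, in place of code of your own. Each camera call takes 0.05 s, during which the arm holds its last target.

TASK

Take the dust cover off the red housing on the bench and put it into the open drawer, then unscrew the winged cap that was under it. Left- and right-hand threads are both used on these housings and nothing shows which this one is, so if the cap will not turn one way, turn it the other way. Lift the loosened cap roughly upright to about 10 cm above the housing, finish while still holding it there in the gripper, and leave the other parts on the bench where they are.

Things in the scene. Friction and masses are not known exactly. Their poses are not given: they have to be found in the camera images.
- hub: Red cast housing, bolted to the bench: round foot 120 mm across, body 92 mm across up to 73 mm, then a steel collar 64 mm across up to the rim at 85 mm. Origin at the centre of its underside on the bench, z up. It stands at a different place and yaw each time.
- hub_rim (a point): Centre of the collar's rim, 85 mm above the bench, on the housing's upright axis. The thread inside loosens anticlockwise in some runs and clockwise in others (seen from above); it cannot be seen. Tightening goes hard against a stop after 3 to 9 degrees. Loosening turns freely to a second stop at about 51 degrees from the housing's x axis.
- cover: Grey plastic dust cover, 120 g: inverted cup, 80 mm outside and 73 mm inside diameter, 55 mm high, with a black knob on top (22 mm diameter, 26 mm tall; 81 mm in all). Origin at the centre of its open lower rim, z towards the knob. It starts loosely over the cap on the housing's 73 mm high shoulder, knob up, not fastened; raise it 65 mm or more to clear the cap.
- cover_knob (a point): Middle of the cover's knob, 68 mm above the cover's lower rim.
- cover_mid (a point): Middle of the cover's cup, on its axis, 27 mm above its lower rim.
- cap: Steel screw cap, 0.2 kg: flange 66 mm across, 8 mm thick, under it a 30 mm spigot with two lugs reaching 26 mm into the bore, on it an upright wing to turn it by. Origin at the centre of the flange's underside, which rests on the rim; x along the wing, y across it, z up. It starts done up, x within 3 degrees of the housing's x, and does not rise by itself as it turns.
- cap_wing (a point): Middle of the cap's wing, 21 mm above the flange's underside. The wing is a flat bar 48 mm long, 14 mm thick, standing 26 mm above the flange (top 34 mm above its underside). The cap can be lifted only when turned between about 35 and 51 degrees from the housing's x axis in the loosening direction; before that, lifting is blocked after about 1.5 mm.
- drawer_front_in (a point): On the drawer's inner floor (22 mm above the bench), middle of its front edge. x points into the drawer unit (away from the robot), y to the left, z up. The inside is 198 mm wide, walls 66 mm high above the floor; open to above for 139 to 174 mm in +x from here, then under the unit's top (110 mm above the bench). The unit is 240 mm wide; a handle stands 35 mm out in front. The drawer slides with about 1 N.
- spare: Bystander: another red casting, closed, with a stub on top, 113 mm tall and 120 mm across the foot, bolted down about 23 cm to the left of the housing. Origin at the centre of its underside.
- damper: Bystander: loose black damper, 60 mm across its red disc, 100 mm tall, with a stud on top. Origin at the centre of its underside.
- seal: Bystander: loose red ring, 60 mm outside diameter, 10 mm thick, lying flat. Origin at the centre of its underside.
- spanner: Bystander: loose steel spanner, 150 mm long, lying flat along its own x. Origin at the middle of its length, underside.
Mind the look-alikes: they are no part of the job. Leave any orange, purple or turquoise look-alike of the hub alone.

How it is judged (in metres and radians):
On the way:
1. the dust cover lies let go in the drawer, the cap still on the housing (x of cover_mid in the frame of drawer_front_in between 0.02 and 0.2 m and y of cover_mid in the frame of drawer_front_in between -0.09 and 0.09 m and z of cover_mid in the frame of drawer_front_in between 0 and 0.055 m and contact force between the fingers and cover below 0.1 N and linear speed of cover below 0.05 m/s and z of cap in the frame of hub_rim below 0.01 m), for 0.2 s.
At the end, for the whole second after the job is handed in: The cap is held still in the fingers (at least 2 N of contact), its flange at least 60 mm above the housing's rim and within 100 mm of its axis sideways, tilted less than 0.5 rad, touching neither casting; the dust cover lies at rest inside the drawer, let go (z of cap in the frame of hub_rim above 0.06 m and horizontal distance between cap and hub_rim below 0.1 m and angle between cap's own z axis and vertical below 0.5 rad and contact force between the fingers and cap above 2 N and contact force between cap and hub below 0.1 N and contact force between cap and spare below 0.1 N and linear speed of cap below 0.03 m/s and x of cover_mid in the frame of drawer_front_in between 0.02 and 0.2 m and y of cover_mid in the frame of drawer_front_in between -0.09 and 0.09 m and z of cover_mid in the frame of drawer_front_in between 0 and 0.055 m and contact force between the fingers and cover below 0.1 N and linear speed of cover below 0.05 m/s); the arm keeps its last pose, push and grip.
It fails at once if a bystander was pushed more than 30 mm or tipped over (distance of any of damper, seal, spanner from where it was at the start of the episode above 0.03 m or angle between damper's own z axis and vertical above 0.6 rad).
It also fails if it takes over 58 s, if anything falls off the work surface, if the arm or the gripper's body presses on something with over 40 N, if the wrist force passes 120 N, or if a joint passes its speed limit or range.

## Working session

There is one attempt and no reset: what is moved stays moved. The work goes in short steps, Python scripts to look and compute and a shell command to move; the robot and the scene stay as the last step left them, time stands still between calls to the robot, and variables do not carry over. Pictures are saved under pics/ and viewed, and the job is handed in when it is done.

```bash
mkdir -p pics; ls
python3 - <<'E'
from plant import bot
import cv2
for n in("scene","top"):
    im=bot.capture(n); cv2.imwrite(f"pics/{n}0.png",im[:,:,::-1]); p=bot.camera_params(n); print(n,p)
o=bot.get_obs();print(o)
E
```

```text
pics
scene {'fx': 499.36199549295225, 'fy': 499.36199549295225, 'cx': 315.33600805055175, 'cy': 234.15941949460736, 'k1': -0.08741485936664951, 'R': array([[-0.16299331,  0.98658942,  0.00863167],
       [ 0.85911662,  0.14622458, -0.49044572],
       [-0.48513072, -0.07252376, -0.87142899]]), 't': array([  19.25991914, -408.25779521, 1305.16298459])}
top {'fx': 503.0988636367507, 'fy': 503.0988636367507, 'cx': 313.584772173129, 'cy': 233.63578706651492, 'k1': 0.008971149016987973, 'R': array([[ 0.00309903, -0.99994489,  0.01003075],
       [-0.98491196, -0.00478775, -0.1729899 ],
       [ 0.17302839, -0.0093433 , -0.98487252]]), 't': array([ 57.61280541, 512.30212349, 957.4887109 ])}
{'time': 0.1, 'joint_positions': array([-1.32700878e+00,  3.42669140e-01,  1.52488036e+00,  1.26066117e-05,
        1.27540540e+00, -1.46004104e-01]), 'dq': array([-1.36421795e-03,  2.66016572e-06, -3.56696741e-03, -1.41828653e-03,
       -4.75223015e-04,  3.59556766e-04]), 'tau': array([ 2.40356443e-03, -4.32001519e+01, -2.44694656e+01,  7.19560822e-02,
        5.26343076e-02, -3.96990549e-05]), 'tool_pos': array([ 199.43568836, -485.27105597,  226.12046548]), 'tcp_rot': array([-3.14138254e+00,  1.34599491e-03, -1.18100821e+00]), 'contact_force': array([-0.31566163, -0.79104998,  0.23212782]), 'moment': array([-0.02330747,  0.05745268, -0.02442337]), 'grip_width': 91.66117851479017}
```

View pics/scene0.png

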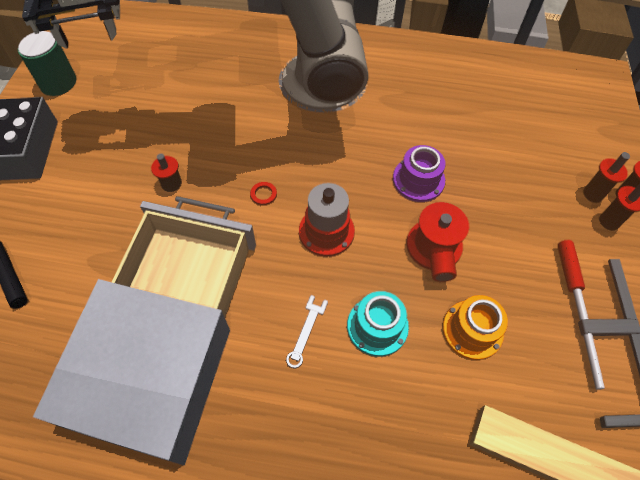

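View pics/top0.png

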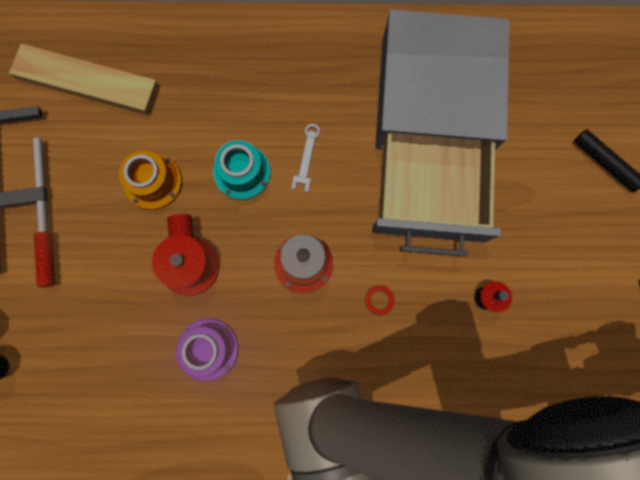

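Both views show the grey cover with its black knob on a red housing: scene (327,200), top (303,258). The candidates in the top view are:
- the red casting at (180,262), which is closed with a stub, so it is the spare
- the purple (207,350), turquoise (240,168) and orange (148,178) look-alikes

Only the one at (303,258) is red and carries a grey cover. The spare is also to its left, as described. I'll confirm with a crop and measure.

```bash
cat > h.py <<'E'
import numpy as np, cv2
from plant import bot
def ray(n,u,v):
    p=bot.camera_params(n); K=np.array([[p['fx'],0,p['cx']],[0,p['fy'],p['cy']],[0,0,1]])
    x=cv2.undistortPoints(np.array([[[u,v]]],float),K,np.array([p['k1'],0,0,0]))[0,0]
    R=np.array(p['R']);t=np.array(p['t']); c=-R.T@t; d=R.T@np.array([x[0],x[1],1]); return c,d/np.linalg.norm(d)
def onz(n,u,v,z):
    c,d=ray(n,u,v); return c+d*(z-c[2])/d[2]
def tri(a,b):
    (c1,d1),(c2,d2)=ray("scene",*a),ray("top",*b)
    s=np.linalg.lstsq(np.c_[d1,-d2],c2-c1,rcond=None)[0]; p,q=c1+d1*s[0],c2+d2*s[1]; return (p+q)/2,np.linalg.norm(p-q)
def proj(n,X):
    p=bot.camera_params(n); K=np.array([[p['fx'],0,p['cx']],[0,p['fy'],p['cy']],[0,0,1]])
    return cv2.projectPoints(np.array([X],float),cv2.Rodrigues(np.array(p['R']))[0],np.array(p['t'],float),K,np.array([p['k1'],0,0,0]))[0][0,0]
def blob(im,mask,box):
    m=np.zeros(mask.shape,np.uint8);x0,y0,x1,y1=box;m[y0:y1,x0:x1]=mask[y0:y1,x0:x1]
    cs,_=cv2.findContours(m,0,1);return max(cs,key=cv2.contourArea)
E
python3 - <<'E'
import cv2,numpy as np
from h import *
a=cv2.imread('pics/scene0.png');b=cv2.imread('pics/top0.png')
A=cv2.resize(a[165:265,270:370],(400,400),interpolation=2);B=cv2.resize(b[210:310,255:355],(400,400),interpolation=2)
cv2.imwrite('pics/c1.png',np.hstack([A,B]))
A=cv2.resize(a[185:305,100:270],None,fx=2.3,fy=2.3);B=cv2.resize(b[120:265,370:510],None,fx=2.3,fy=2.3)
h=max(A.shape[0],B.shape[0]);P=lambda x:np.pad(x,((0,h-x.shape[0]),(0,0),(0,0)))
cv2.imwrite('pics/c2.png',np.hstack([P(A),P(B)]))
for n,im,box in(('scene',a,(300,175,355,235)),('top',b,(275,230,335,285))):
    hsv=cv2.cvtColor(im,cv2.COLOR_BGR2HSV)
    g=((hsv[...,1]<60)&(hsv[...,2]>60)).astype(np.uint8)
    k=((hsv[...,2]<60)).astype(np.uint8)
    for m in(g,k):
        c=blob(im,m,box);print(n,cv2.contourArea(c),cv2.minEnclosingCircle(c),cv2.boundingRect(c))
E
```

```text
scene 1056.0 ((327.8500061035156, 201.0), 20.24910545349121) (308, 183, 41, 36)
scene 41.0 ((327.5, 197.0), 5.4084272384643555) (323, 194, 10, 9)
top 1408.0 ((302.1153869628906, 255.5), 22.407896041870117) (281, 235, 44, 43)
top 0.0 ((302.0, 250.0), 9.999999747378752e-05) (302, 250, 1, 1)
```

View pics/c1.png

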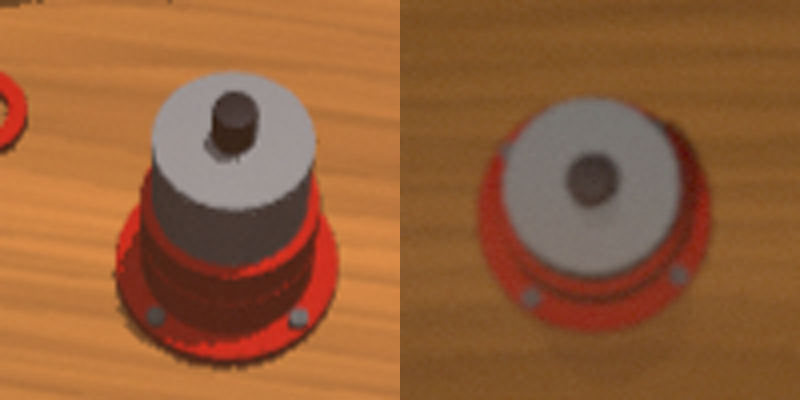

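View pics/c2.png

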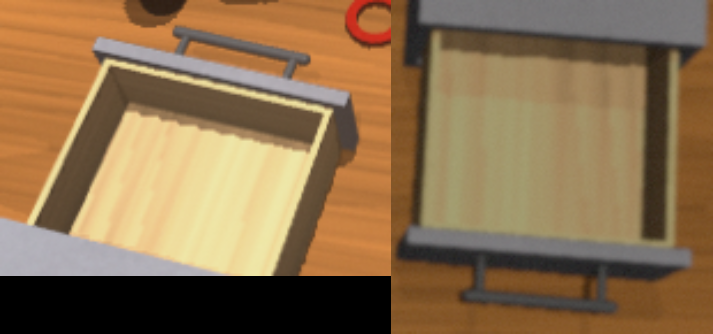

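The crop confirms it: red housing, grey cup and black knob (knob top at scene ≈(329,191) and top ≈(303,255)). The drawer is open and empty; its inner front corners in the top view are ≈(383,219) and (490,224).

Run:
```python
from h import *
np.set_printoptions(precision=1,suppress=True)
print('knobtop',tri((329,190.7),(303,255)),onz('scene',329,190.7,154),onz('top',303,255,154))
print('covertop',onz('top',303,256.5,128),onz('scene',270+234/4,165+140/4,128))
L=onz('top',383.5,219,88);R=onz('top',490.4,224,88);print('drawer',L,R,np.linalg.norm(L-R))
# scene inner front corners: wall top
print(onz('scene',100+113/2.3,185+64/2.3,88),onz('scene',100+330/2.3,185+110/2.3,88))
# unit top front edge
print('unit',onz('top',378,120,110),onz('top',505,139,110), onz('scene',104,282,110),onz('scene',221,316,110))
print('foot', onz('top',255+194/4,210+213/4,8))
print('seal',onz('top',379.5,300,5),'damper',onz('top',496,296,60),'spare',onz('top',177,260,113),'spanner',onz('top',305,160,3))
print('bolts',[onz('top',255+u/4,210+v/4,10) for u,v in((130,298),(280,275),(107,150),(265,128))])
```

```text
knobtop (array([454.4,  79.8, 155. ]), np.float64(1.2352259695060874)) [453.6  80.3 154. ] [454.6  79.2 154. ]
covertop [455.3  79.4 128. ] [457.6  80.8 128. ]
drawer [533.5 -73.8  88. ] [ 524.8 -278.4   88. ] 204.810215611707
[ 522.  -273.2   88. ] [535.  -74.3  88. ]
unit [724.6 -63.8 110. ] [ 687.5 -308.   110. ] [ 690.3 -297.5  110. ] [716.1 -69.1 110. ]
foot [456.9  79.7   8. ]
seal [383.1 -74.7   5. ] damper [ 389.3 -291.3   60. ] spare [449.8 310.1 113. ] spanner [678.4  78.    3. ]
bolts [array([413.4, 111.8,  10. ]), array([425.3,  35.9,  10. ]), array([488.9, 124.5,  10. ]), array([500.7,  43.5,  10. ])]
```

Hub axis ≈ (455,80), drawer inner front middle ≈ (529,-175), drawer yaw ≈ -0.05. I'll go over the knob now.

```bash
cat > d.py <<'E'
import sys
from h import *
from scipy.spatial.transform import Rotation as Ro
# args: target TCP x y z [yaw_deg] -> shares
o=bot.get_obs(); T=np.array([float(x) for x in sys.argv[1:4]])
R=Ro.from_euler('xyz',o['tcp_rot']).as_matrix()
s=R.T@(T-o['tool_pos'])/200
print('share',s.round(3))
if len(sys.argv)>4:
    Q=Ro.from_euler('xyz',[np.pi,0,np.radians(float(sys.argv[4]))]).as_matrix()
    print('turn share',(Ro.from_matrix(R.T@Q).as_rotvec(degrees=True)/45).round(3))
print('t',o['time'],'pos',o['tool_pos'].round(1),'yaw',np.degrees(o['tcp_rot'][2]).round(2),'F',o['contact_force'].round(1),'w',round(o['grip_width'],1),'j',o['joint_positions'].round(2))
E
python3 d.py 455 80 200
```

```text
share [-2.129 -2.256  0.134]
t 0.1 pos [ 199.4 -485.3  226.1] yaw -67.67 F [-0.3 -0.8  0.2] w 91.7 j [-1.33  0.34  1.52  0.    1.28 -0.15]
```

```bash
python3 -m inch '[[[-0.22,-0.22,0,0,0,0,-1],[-0.44,-0.44,0,0,0,0,-1],[-0.66,-0.66,0,0,0,0,-1],[-0.88,-0.88,0,0,0,0,-1],[-1,-1,0,0,0,0,-1],[-1,-1,0,0,0,0,-1],[-1,-1,0,0,0,0,-1],[-1,-1,0,0,0,0,-1],[-1,-1,0,0,0,0,-1],[-1,-1,0,0,0,0,-1]]]'
python3 -m inch '[[[-0.22,-0.22,0,0,0,0,-1],[-0.44,-0.44,0,0,0,0,-1],[-0.66,-0.66,0,0,0,0,-1],[-0.88,-0.88,0,0,0,0,-1],[-1,-1,0,0,0,0,-1],[-1,-1,0,0,0,0,-1],[-1,-1,0,0,0,0,-1],[-1,-1,0,0,0,0,-1],[-1,-1,0,0,0,0,-1],[-1,-1,0,0,0,0,-1]]]'
python3 d.py 455 80 133
```

```text
time: 1.35
tool_pos: [308.3, -225.1, 226.6]
tcp_rot: [3.141, 0.0, -1.182]
contact_force: [0.4, -0.1, -0.7]
grip_width: 92.0
time: 2.6
tool_pos: [417.5, 35.8, 226.8]
tcp_rot: [-3.141, -0.0, -1.182]
contact_force: [0.6, 0.2, -0.2]
grip_width: 92.1
share [-0.133 -0.257  0.469]
t 2.6 pos [417.5  35.8 226.8] yaw -67.73 F [ 0.6  0.2 -0.2] w 92.1 j [-0.1   0.15  1.79 -0.    1.21  1.08]
```

```bash
python3 -m inch '[[[-0.13,-0.26,0,0,0,0,-1],[-0.13,-0.26,0,0,0,0,-1],[-0.13,-0.26,0.15,0,0,0,-1],[-0.13,-0.26,0.3,0,0,0,-1],[-0.13,-0.26,0.4,0,0,0,-1],[-0.13,-0.26,0.47,0,0,0,-1],[-0.13,-0.26,0.47,0,0,0,-0.5],[-0.13,-0.26,0.47,0,0,0,0],[-0.13,-0.26,0.47,0,0,0,1],[-0.13,-0.26,0.47,0,0,0,1]]]'
python3 -m inch '[[[0,0,0,0,0,0,1],[0,0,0,0,0,0,1],[0,0,0,0,0,0,1],[0,0,0,0,0,0,1],[0,0,-0.05,0,0,0,1],[0,0,-0.1,0,0,0,1],[0,0,-0.2,0,0,0,1],[0,0,-0.35,0,0,0,1],[0,0,-0.5,0,0,0,1],[0,0,-0.5,0,0,0,1]]]'
python3 - <<'E'
from h import *
cv2.imwrite('pics/s2.png',bot.capture('scene')[:,:,::-1])
E
python3 d.py 606 -181 233
```

```text
time: 3.85
tool_pos: [456.0, 80.2, 133.2]
tcp_rot: [-3.141, -0.001, -1.181]
contact_force: [0.2, -0.0, -0.5]
grip_width: 56.5
time: 5.1
tool_pos: [457.1, 80.2, 235.3]
tcp_rot: [-3.136, -0.002, -1.181]
contact_force: [0.9, -0.8, -1.9]
grip_width: 21.1
share [ 1.493 -0.197  0.005]
t 5.15 pos [456.1  80.2 233.6] yaw -67.66 F [-1.   0.7 -2.7] w 21.2 j [ 0.01  0.22  1.67 -0.    1.24  1.19]
```

View pics/s2.png

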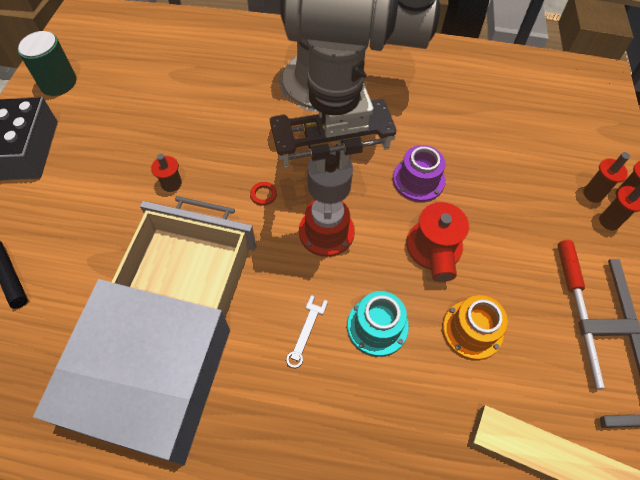

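The gripper holds the cover at the knob, (330,170), and the cap is exposed on the hub at (327,212). Next: carry the cover to the drawer.

```bash
python3 -m inch '[[[0.05,0,0,0,0,0,1],[0.15,-0.02,0,0,0,0,1],[0.3,-0.05,0,0,0,0,1],[0.5,-0.08,0,0,0,0,1],[0.7,-0.1,0,0,0,0,1],[0.85,-0.12,0,0,0,0,1],[0.95,-0.15,0,0,0,0,1],[1,-0.2,0,0,0,0,1],[1,-0.2,0,0,0,0,1],[1,-0.2,0,0,0,0,1]]]'
python3 -m inch '[[[0.1,0,0,0,0,0,1],[0.25,0,0,0,0,0,1],[0.4,0,0,0,0,0,1],[0.49,0,0,0,0,0,1],[0.49,0,0.1,0,0,0,1],[0.49,0,0.2,0,0,0,1],[0.49,0,0.3,0,0,0,1],[0.49,0,0.35,0,0,0,1],[0.49,0,0.35,0,0,0,1],[0.49,0,0.35,0,0,0,1]]]'
python3 - <<'E'
from h import *
cv2.imwrite('pics/s3.png',bot.capture('scene')[:,:,::-1])
cv2.imwrite('pics/t3.png',bot.capture('top')[:,:,::-1])
E
python3 d.py 606 -181 84
```

```text
time: 6.4
tool_pos: [568.3, -90.0, 232.0]
tcp_rot: [3.14, 0.001, -1.181]
contact_force: [-0.1, 0.1, -0.8]
grip_width: 21.3
time: 7.65
tool_pos: [606.5, -180.5, 163.7]
tcp_rot: [-3.14, -0.001, -1.181]
contact_force: [-0.1, 0.1, -1.0]
grip_width: 21.5
share [0.001 0.004 0.399]
t 7.75 pos [ 606.4 -180.4  163.7] yaw -67.66 F [ 0.3 -0.8 -1.5] w 21.1 j [-0.41  0.59  1.3  -0.    1.25  0.77]
```

View pics/s3.png

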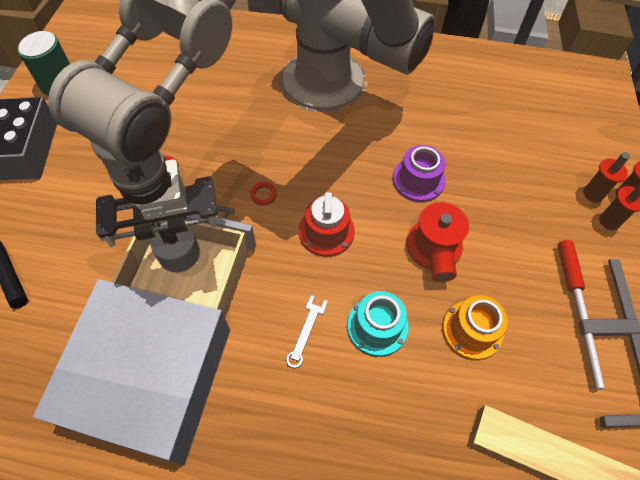

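View pics/t3.png

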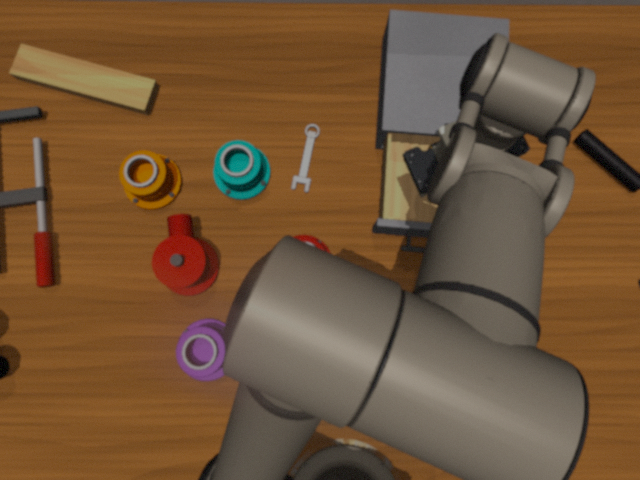

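The cover is centred over the drawer opening at scene (177,248). The cap's wing shows at (328,205). I'll lower and release.

```bash
python3 -m inch '[[[0,0,0.08,0,0,0,1],[0,0,0.16,0,0,0,1],[0,0,0.24,0,0,0,1],[0,0,0.32,0,0,0,1],[0,0,0.36,0,0,0,1],[0,0,0.385,0,0,0,1],[0,0,0.395,0,0,0,1],[0,0,0.395,0,0,0,1],[0,0,0.395,0,0,0,0.3],[0,0,0.395,0,0,0,0]]]'
python3 -m inch '[[[0,0,0,0,0,0,0],[0,0,0,0,0,0,0],[0,0,0,0,0,0,0],[0,0,-0.2,0,0,0,0],[0,0,-0.4,0,0,0,0],[0,0,-0.6,0,0,0,0],[0,0,-0.7,0,0,0,0],[0,0,-0.7,0,0,0,0],[-0.1,0,-0.7,0,0,0,0],[-0.2,0,-0.7,0,0,0,-0.3]]]'
python3 - <<'E'
from h import *
a=bot.capture('scene')[:,:,::-1]
cv2.imwrite('pics/s4.png',a)
cv2.imwrite('pics/c4.png',cv2.resize(a[165:265,270:370],(600,600),interpolation=2))
E
python3 d.py 455 80 200
```

```text
time: 9.0
tool_pos: [606.3, -180.4, 84.3]
tcp_rot: [-3.141, -0.001, -1.181]
contact_force: [-0.1, -0.4, 0.2]
grip_width: 36.5
time: 10.25
tool_pos: [589.9, -142.8, 221.7]
tcp_rot: [3.139, 0.002, -1.182]
contact_force: [0.3, -0.7, -0.0]
grip_width: 52.3
share [-1.274  0.2    0.115]
t 10.3 pos [ 589.1 -140.3  222. ] yaw -67.6 F [ 0.5  1.8 -0.6] w 55.5 j [-0.36  0.5   1.29  0.    1.36  0.82]
```

View pics/s4.png

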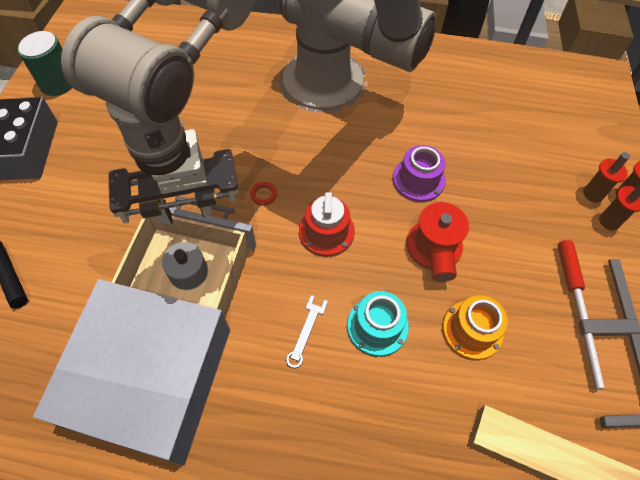

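View pics/c4.png

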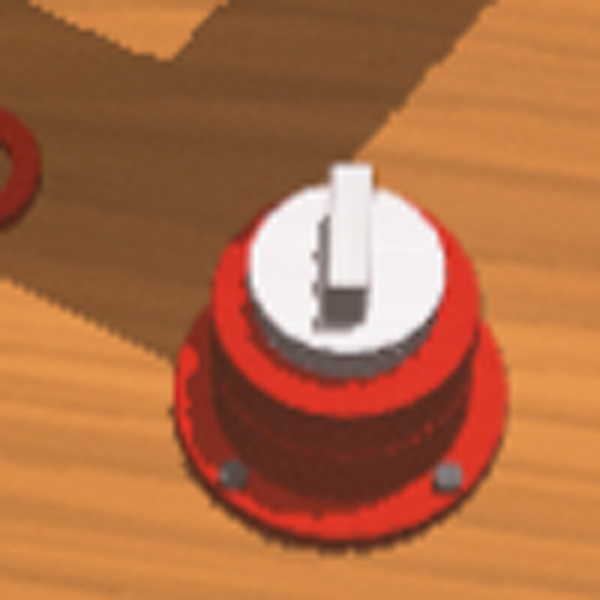

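The cover stands in the drawer, let go, at scene (184,262). In the crop the wing's top face runs from (352,165) to (350,289), which gives the wing yaw.

```bash
python3 - <<'E'
from h import *
P=lambda u,v:onz('scene',270+u/6,165+v/6,119)
a,b=P(352,165),P(350,289); print(a,b,(a+b)/2,np.linalg.norm(a-b),np.degrees(np.arctan2(*(b-a)[[1,0]])))
for q in((332,165),(330,288)),((373,165),(370,290)):
    a,b=P(*q[0]),P(*q[1]);print(np.degrees(np.arctan2(*(b-a)[[1,0]])))
# cover in drawer: knob top at z 22+81
print('cover knob',onz('scene',180,255,103), 'flange c',onz('scene',270+347/6,165+268/6,93))
E
python3 d.py 456 80 200 -82
```

```text
[434.15928815  77.83964109 119.        ] [481.70943902  84.39516753 119.        ] [457.93436358  81.11740431 119.        ] 47.99991432429249 7.84962983985967
8.034603764749793
7.275025104945239
cover knob [ 609.823264   -177.53451382  103.        ] flange c [457.69487784  80.55786059  93.        ]
share [-1.272  0.195  0.115]
turn share [0.004 0.004 0.32 ]
t 10.3 pos [ 589.1 -140.3  222. ] yaw -67.6 F [ 0.5  1.8 -0.6] w 55.5 j [-0.36  0.5   1.29  0.    1.36  0.82]
```

```bash
python3 -m inch '[[[-0.2,0.03,0,0,0,0.05,-1],[-0.4,0.06,0,0,0,0.1,-1],[-0.6,0.1,0,0,0,0.2,-1],[-0.8,0.15,0,0,0,0.3,-1],[-1,0.195,0,0,0,0.32,-1],[-1,0.195,0,0,0,0.32,-1],[-1,0.195,0,0,0,0.32,-1],[-1,0.195,0,0,0,0.32,-1],[-1,0.195,0,0,0,0.32,-1],[-1,0.195,0,0,0,0.32,-1]]]'
python3 d.py 456.5 80.3 96 -82.2
```

```text
time: 11.55
tool_pos: [478.9, 26.5, 223.5]
tcp_rot: [3.141, -0.0, -1.433]
contact_force: [0.0, 0.2, -0.9]
grip_width: 92.0
share [-0.282  0.074  0.638]
turn share [ 0.    -0.     0.002]
t 11.55 pos [478.9  26.5 223.5] yaw -82.11 F [ 0.   0.2 -0.9] w 92.0 j [-0.1   0.26  1.65 -0.    1.23  1.33]
```

```bash
python3 -m inch '[[[-0.28,0.075,0,0,0,0,-1],[-0.28,0.075,0.1,0,0,0,-1],[-0.28,0.075,0.25,0,0,0,-1],[-0.28,0.075,0.4,0,0,0,-1],[-0.28,0.075,0.53,0,0,0,-1],[-0.28,0.075,0.6,0,0,0,-1],[-0.28,0.075,0.635,0,0,0,-1],[-0.28,0.075,0.635,0,0,0,0],[-0.28,0.075,0.635,0,0,0,1],[-0.28,0.075,0.635,0,0,0,1]]]'
python3 -m inch '[[[0,0,0,0,0,0,1],[0,0,0,0,0,0,1],[0,0,0,0,0,0,1],[0,0,0,0,0,0,1],[0,0,0,0,0,0,1],[0,0,0,0,0,0,1],[0,0,0,0,0,0,1],[0,0,0,0,0,0,1],[0,0,0,0,0,0,1],[0,0,0,0,0,0,1]]]'
python3 - <<'E'
from h import *
a=bot.capture('scene')[:,:,::-1]
cv2.imwrite('pics/c5.png',cv2.resize(a[115:265,240:400],(800,750)[0:1]*1+(600,) if 0 else (640,600),interpolation=2))
o=bot.get_obs();print(o['moment'].round(2),o['tau'][5])
E
python3 d.py 456.5 80.3 96 -82.2
```

```text
time: 12.8
tool_pos: [456.5, 80.3, 97.3]
tcp_rot: [-3.14, -0.0, -1.432]
contact_force: [-0.7, 0.0, -0.4]
grip_width: 66.6
time: 14.05
tool_pos: [456.1, 80.2, 96.7]
tcp_rot: [3.142, -0.0, -1.432]
contact_force: [0.6, -0.8, 0.1]
grip_width: 14.0
[-0.09 -0.07 -0.  ] 0.01213650859426707
share [ 0.    -0.002  0.003]
turn share [-0.    -0.     0.003]
t 14.1 pos [456.1  80.3  96.7] yaw -82.06 F [ 0.4 -0.8 -1.5] w 13.9 j [ 0.01  0.39  1.87 -0.    0.89  1.44]
```

View pics/c5.png

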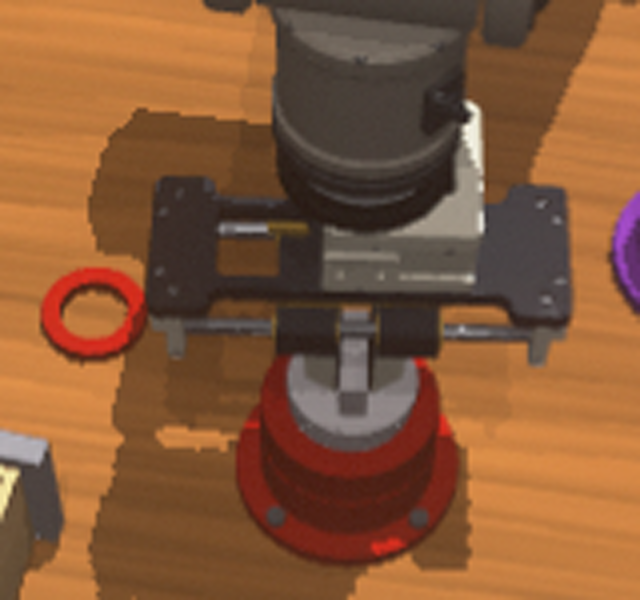

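The jaws are on the wing with a 14 mm opening, matching its thickness. I'll test about 12° anticlockwise and watch the moment.

```bash
python3 -m inch '[[[0,0,0,0,0,-0.03,1],[0,0,0,0,0,-0.06,1],[0,0,0,0,0,-0.09,1],[0,0,0,0,0,-0.12,1],[0,0,0,0,0,-0.15,1],[0,0,0,0,0,-0.18,1],[0,0,0,0,0,-0.21,1],[0,0,0,0,0,-0.24,1],[0,0,0,0,0,-0.27,1],[0,0,0,0,0,-0.27,1]]]'
python3 -c "
from h import *
o=bot.get_obs();print(o['moment'].round(2),o['tau'][5])
"
python3 d.py 456.1 80.3 96.7 -70.06
```

```text
time: 15.35
tool_pos: [456.4, 79.9, 96.8]
tcp_rot: [-3.141, -0.0, -1.221]
contact_force: [1.5, -4.8, -0.8]
grip_width: 14.4
[-0.94 -0.32 -0.89] -0.9463094919919968
share [-0.002  0.001  0.001]
turn share [-0.001 -0.     0.003]
t 15.35 pos [456.4  79.9  96.8] yaw -69.95 F [ 1.5 -4.8 -0.8] w 14.4 j [ 0.01  0.39  1.87 -0.    0.88  1.23]
```

The moment about z rose to -0.89 Nm and the opening widened to 14.4 mm, so anticlockwise is against the stop. Now clockwise.

```bash
python3 -m inch '[[[0,0,0,0,0,0.05,1],[0,0,0,0,0,0.1,1],[0,0,0,0,0,0.15,1],[0,0,0,0,0,0.21,1],[0,0,0,0,0,0.27,1],[0,0,0,0,0,0.33,1],[0,0,0,0,0,0.39,1],[0,0,0,0,0,0.45,1],[0,0,0,0,0,0.54,1],[0,0,0,0,0,0.54,1]]]'
python3 -c "
from h import *
o=bot.get_obs();print(o['moment'].round(2),o['tau'][5])
a=bot.capture('scene')[:,:,::-1]
cv2.imwrite('pics/c6.png',cv2.resize(a[115:265,240:400],(640,600),interpolation=2))
"
python3 d.py 456.1 80.3 96.7 -94
```

```text
time: 16.6
tool_pos: [455.7, 80.8, 96.7]
tcp_rot: [3.141, 0.001, -1.643]
contact_force: [-1.2, 1.2, -0.2]
grip_width: 13.7
[ 0.11  0.11 -0.02] 0.35266634076833725
share [ 0.002 -0.002 -0.   ]
turn share [ 0.001  0.001 -0.002]
t 16.65 pos [455.7  80.8  96.7] yaw -94.1 F [0.1 1.  1.3] w 13.8 j [0.01 0.39 1.87 0.   0.89 1.65]
```

View pics/c6.png

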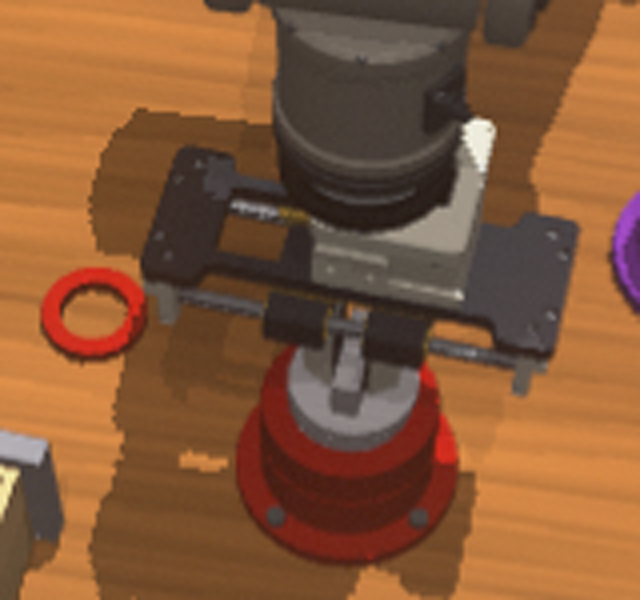

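Clockwise is free (Mz ≈ 0) and the wing has turned with the jaws. I'll continue to about 43°.

```bash
python3 -m inch '[[[0,0,0,0,0,0.08,1],[0,0,0,0,0,0.16,1],[0,0,0,0,0,0.24,1],[0,0,0,0,0,0.32,1],[0,0,0,0,0,0.4,1],[0,0,0,0,0,0.48,1],[0,0,0,0,0,0.56,1],[0,0,0,0,0,0.63,1],[0,0,0,0,0,0.69,1],[0,0,0,0,0,0.69,1]]]'
python3 -c "
from h import *
o=bot.get_obs();print(o['moment'].round(2),o['tau'][5])
a=bot.capture('scene')[:,:,::-1]
cv2.imwrite('pics/c7.png',cv2.resize(a[115:265,240:400],(640,600),interpolation=2))
"
python3 d.py 456.1 80.3 96.7 -125
```

```text
time: 17.9
tool_pos: [455.9, 80.5, 96.7]
tcp_rot: [3.141, -0.0, -2.185]
contact_force: [-0.5, -0.0, 0.6]
grip_width: 14.0
[ 0.11  0.03 -0.02] 0.20502984523773193
share [ 0.    -0.001 -0.   ]
turn share [ 0.001 -0.    -0.003]
t 17.95 pos [455.9  80.5  96.7] yaw -125.15 F [0.2 1.2 1.2] w 13.8 j [0.01 0.39 1.87 0.   0.89 2.19]
```

View pics/c7.png

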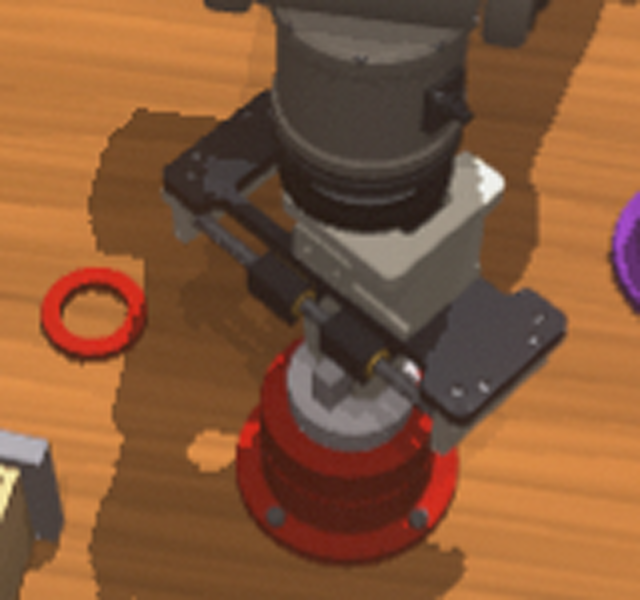

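The wing turned with the jaws to about 43°, with no load. First a gentle 6 mm test lift.

```bash
python3 -m inch '[[[0,0,-0.005,0,0,0,1],[0,0,-0.01,0,0,0,1],[0,0,-0.015,0,0,0,1],[0,0,-0.02,0,0,0,1],[0,0,-0.025,0,0,0,1],[0,0,-0.03,0,0,0,1],[0,0,-0.03,0,0,0,1],[0,0,-0.03,0,0,0,1],[0,0,-0.03,0,0,0,1],[0,0,-0.03,0,0,0,1]]]'; python3 d.py 456 80.4 196.7
```

```text
time: 19.2
tool_pos: [456.1, 80.3, 102.7]
tcp_rot: [-3.142, -0.0, -2.186]
contact_force: [-0.4, 0.4, -3.7]
grip_width: 14.0
share [-0.     0.001 -0.47 ]
t 19.2 pos [456.1  80.3 102.7] yaw -125.26 F [-0.4  0.4 -3.7] w 14.0 j [ 0.01  0.38  1.86 -0.    0.9   2.19]
```

It comes up freely: the -3.7 N is about the cap's weight plus noise. I'll lift to 10 cm.

```bash
python3 -m inch '[[[0,0,-0.05,0,0,0,1],[0,0,-0.1,0,0,0,1],[0,0,-0.16,0,0,0,1],[0,0,-0.22,0,0,0,1],[0,0,-0.29,0,0,0,1],[0,0,-0.36,0,0,0,1],[0,0,-0.42,0,0,0,1],[0,0,-0.47,0,0,0,1],[0,0,-0.47,0,0,0,1],[0,0,-0.47,0,0,0,1]]]'; python3 -m inch '[[[0,0,0,0,0,0,1],[0,0,0,0,0,0,1],[0,0,0,0,0,0,1],[0,0,0,0,0,0,1],[0,0,0,0,0,0,1],[0,0,0,0,0,0,1],[0,0,0,0,0,0,1],[0,0,0,0,0,0,1],[0,0,0,0,0,0,1],[0,0,0,0,0,0,1]]]';python3 d.py 456 80.4 196.7;python3 -c "
from h import *
cv2.imwrite('pics/s8.png',bot.capture('scene')[:,:,::-1])
"
```

```text
time: 20.45
tool_pos: [455.8, 80.3, 196.3]
tcp_rot: [3.141, -0.001, -2.186]
contact_force: [-0.1, 0.6, -2.7]
grip_width: 13.3
time: 21.7
tool_pos: [456.1, 80.3, 196.7]
tcp_rot: [-3.141, -0.0, -2.186]
contact_force: [-0.2, -0.1, -2.2]
grip_width: 13.7
share [-0.     0.001 -0.   ]
t 21.7 pos [456.1  80.3 196.7] yaw -125.27 F [-0.2 -0.1 -2.2] w 13.7 j [ 0.01  0.26  1.73 -0.    1.15  2.19]
```

View pics/s8.png

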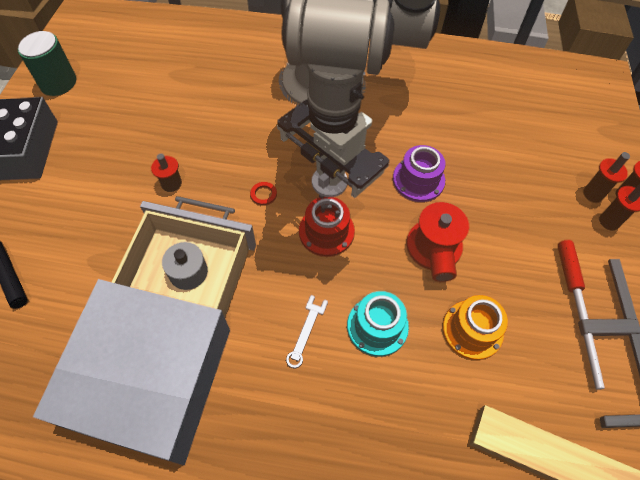

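The picture shows the cap held upright above the open collar: cap at (328,182), bore at (327,212). The cover stands in the drawer at (184,264), and the bystanders are where they started. I'll hand it in.

```bash
python3 -c "
from plant import bot
print(bot.close_job())"
```

```text
the job is handed in; nothing more can be done
None
```

The job is handed in at about 21.8 s, with the cap held upright about 100 mm above the rim and the dust cover let go in the drawer. No verdict is reported.

- **Cover:** I lifted it by the knob and set it standing on the drawer floor. Its axis is about 80 mm behind the drawer's front edge and near the middle of its width.
- **Cap:** Anticlockwise met the stop at about -0.9 Nm, and the jaws probably slipped slightly on the wing. Clockwise turned freely, so this housing has a left-hand thread. I turned the cap about 43° clockwise, checked it with a 6 mm test lift, then raised it.
- **Last checks:** The opening was 13.7 mm on the 14 mm wing. The tool force was -2.2 N in z, about the cap's weight, and the arm was steady. In the last scene picture the bore was open, the cover was at rest in the drawer, and the bystanders looked unmoved. None of these last checks failed.
- **Disagreements:** The two cameras differed by 1–2 mm on the housing's position. My estimates of the drawer's yaw also scattered by a few degrees. Neither affected the result.

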